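# Close the plate tray and wedge it up off its rests

## Task

Swing the clear cover of the plate tray fully shut. Then take the orange wedge by its black handle, push it thin end first along the table under the middle of the tray's front bar until the front of the tray just lifts off its two rubber rests, about 5 mm clear so that the rests can be changed, and finish there still gripping the wedge, with the tray borne by the wedge alone and not touched by the robot. Keep the two culture plates in the tray and leave the beaker, timer, wash bottle and tape roll where they are.

Things in the scene. Friction and masses are not known exactly. Their poses are not given: they have to be found in the camera images.
- stand: Grey U-shaped stand foot, 190 x 122 x 10 mm, fixed. Origin on the table at its middle; x to the rear (tray hinge), -x the front, where the wedge goes in, z up. Side rails 20 mm wide at y = -51 and +51 mm, x = -88 to 102 mm; crossbar at x = 79 to 101 mm; between the rails bare table 82 mm wide, open in front. Rubber rests 16 mm across on the rails at x = -74 mm, tops at z = 18 mm.
- tray: White open tray, 182 x 118 x 22 mm, 0.6 to 1.1 kg. Origin on its hinge axis, 92 mm behind (+x) the stand's origin and 18 mm above the table; axes as the stand's when down. Its underside (z = 18 mm) lies on the rubber rests; it swings up freely about its rear edge, front end rising.
- front_bar (a point): Middle of the steel bar, 10 mm in diameter and 112 mm long, across the front of the tray, 187 mm from the hinge (95 mm in front of the stand's origin). At rest this point is 19 mm above the table, so the bar's underside is 14 mm above it. Its rise above 19 mm is the lift.
- cover (a joint): Cover angle (rad): 0 shut flat on the tray, grows as the front edge swings up and back; starts at 0.6 to 1.0. Clear sheet in a blue frame, 4 mm thick, 182 x 122 mm. Its hinge is directly above the tray's hinge, 40 mm above the table (underside of the cover), stiff enough to stay where left; under 3 N at the front edge moves it.
- cover_edge (a point): Middle of the upper face of the blue strip (16 mm wide) at the cover's front edge, 174 mm from the cover's hinge; 44 mm above the table when shut.
- wedge: Loose orange wedge, 150 x 36 mm, 0.1 to 0.3 kg. Origin mid-underside, +x to the thin end (x = 75 mm, 4 mm high); its top rises evenly 1 in 5 to 26 mm at x = -35 mm, then flat to x = -75 mm. Black handle 32 mm along x, 24 mm wide, centred at x = -59 mm, top at z = 64 mm; grip across its width. Green stripe on the ramp at x = 0, 19 mm high: under the bar it gives 5 mm lift.
- dish_a: Culture plate, round, 72 mm across, 15 mm high, loose in the front half of the tray. Origin at the middle of its underside.
- dish_b: Culture plate like the other, in the rear half of the tray.
- beaker: Small clear beaker, 48 mm across, 58 mm high, near the robot. Origin at the middle of its underside. Leave alone.
- timer: White timer with three red keys, 62 x 64 x 19 mm, near the robot on the right. Origin under its middle. Leave alone.
- wash_bottle: White wash bottle with red cap and bent spout, 69 x 104 x 222 mm, on the left. Origin under its middle. Leave alone.
- tape_roll: Roll of paper tape lying flat, 64 mm across, 19 mm high, on the left. Origin under its middle. Leave alone.
There are look-alikes about, which are no part of the job. Leave any blue or purple look-alike of the dish_b alone.

How it is judged (in metres and radians):
On the way, in this order (a step that is already met when the one before it is completed fails the run):
1. the cover is shut, the tray still down on its rests and the wedge not yet at it (value of joint cover below 0.04 rad and height (world z) of front_bar below 0.0205 m and contact force between wedge and tray below 0.2 N), for 0.2 s.
2. the gripped wedge lifts the tray's front off its rests (height (world z) of front_bar above 0.021 m and contact force between wedge and tray above 0.5 N and contact force between the fingers and wedge above 1 N), for 0.2 s.
At the end, for the whole second after the job is handed in: Cover under 0.04 rad; bar centre 21 to 27 mm high, on the wedge (over 0.5 N); robot off tray and cover (under 0.3 N); wedge gripped (over 1 N), still, flat (below 5 mm, tilt under 0.08), within 30 mm and 0.35 rad of the stand's middle line; plates in the tray (all of step 2 and value of joint cover below 0.04 rad and height (world z) of front_bar below 0.027 m and contact force between each of the fingers, the arm and tray below 0.3 N and height (world z) of wedge below 0.005 m and angle between wedge's own z axis and vertical below 0.08 rad and y of wedge in the frame of stand between -0.03 and 0.03 m and angle between the x axis of wedge and the x axis of stand, either way round below 0.35 rad and linear speed of wedge below 0.01 m/s and horizontal distance between each of dish_a, dish_b and stand below 0.07 m and height (world z) of each of dish_a, dish_b above 0.018 m); the arm keeps its last pose, push and grip.
It fails at once if the beaker, timer, wash bottle or tape roll is moved more than 30 mm (distance of any of beaker, timer, wash_bottle, tape_roll from where it was at the start of the episode above 0.03 m).
It also fails if it takes over 54 s, if anything falls off the work surface, if the arm or the gripper's body presses on something with over 40 N, if the wrist force passes 120 N, or if a joint passes its speed limit or range.

## Robot

A 7-joint arm with a two-finger parallel gripper is mounted at the origin on the work surface; the furniture and walls round the work are solid. World frame = base frame: x ahead of the robot, y to its left, z up, the work surface at z = 0. Lengths are in mm, angles in rad, forces in N, time in s.
With the tool pointing down it reaches from about 350 to 900 mm from the base axis. Payload 7.2 kg.
Tool frame: the origin (TCP) lies at the very end of the fingers, on their centre line; the grasp point (between the pads) lies 19 mm behind it; z points along the fingers, y is the line along which they close (so a half turn about z gives the same grasp; the last joint's range is limited). The gripper opens to 85 mm and grips with 20 to 120 N. Pads are 22 mm wide; open, the fingers measure 114 mm over their backs; the gripper's body (76 mm by 85 mm) begins 54 mm behind the grasp point. The pads swing forward as they close: fully open they stand 13 mm farther back than shut.
Start: joints at [1.093, 0.411, -0.013, 1.596, 0.006, 1.134, -0.082], TCP at [249.005, -573.258, 231.297] pointing down, gripper open.
Joint ranges: [-2.95, 2.95], [-0.29, 1.99], [-1.47, 1.44], [0.14, 2.54], [-1.03, 4.17], [0.13, 1.85], [-2.86, 2.86]. Speed limits (rad/s): [2.39, 2.39, 3.01, 3.01, 3.14, 3.14, 3.14].

## Interface

Orientations are given as a unit quaternion [x, y, z, w].
In Python, from bench import bot, vision, ticket gives the robot as it stands.
- The arm moves only by the shell command python3 -m handwheel 'ROWS' [FORCE]. ROWS is JSON, a list of rows, each a list of 7 numbers: the turn, a rotation vector about the world's x, y, z in units of 90 degrees (1.0 is 90 degrees), then the shift along the world's x, y, z in units of 0.1 m (1.0 is 0.1 m), then the finger opening in mm, from 0 to 85.4. In form: [[rx, ry, rz, tx, ty, tz, grip], ...]. A call has 1 to 20 rows; each row is the pose to reach, as a shift and turn from the pose commanded when the call began; what a row does not reach only later rows make up. A row lasts 1/12 s, in which the tool goes at most 41.7 mm and 7.16 degrees, less where a joint would pass 70% of its speed; a pose out of reach is approached as far as the arm can. A call with a number of a shift or a turn outside -1 to 1 is refused whole. A call with a gripper value outside its range is refused whole. The fingers move at their own pace and stop on an object; FORCE is the grip in N (left out, the last holds). Time passes only in rows, so rows that repeat a pose let the fingers close. It gives the time, the measured TCP pose, the force, the opening and the grip force at its end, in the units of the state.
- bot.get_state(): the state, without advancing time (a new reading comes with each control period).
- vision.grab_frame(name): name is "side" or "top" or "wrist"; returns a dict with "img" (480x640x3 uint8, blue, green, red), "z_map" (480x640 float32, mm along the optical axis (not along the pixel's ray), 0 where there is no reading), "mtx" (3x3 intrinsics, pixels), "rvec" (rotation vector, rad) and "tvec" (3), from world to camera coordinates, as OpenCV has them. Camera axes: x right, y down, z forward; pixel columns grow to the right and rows downward; lengths in mm; the calibration is good to about 2 mm. The wrist camera is an equidistant fisheye: a pixel r from the principal point sees the ray r / f radians off the axis. A picture is of the moment at which its call begins.
- ticket.job_done(): hands the job in; it is judged then, once.
The state is a dict: "time": time; "joints": joint angles; "dq": joint speeds; "joint_efforts": joint torques, N m; "ee_pos": TCP position; "orientation": TCP orientation; "contact_force": force on the tool from outside, world axes, zero at the start; "moment": the same for the moment, N m; "opening": finger opening in mm; "grip_force": force on a finger pad.
Only numpy, scipy, OpenCV 4.12 (cv2) and the standard library are available. Lean on these libraries where they do the work, as an engineer would, in place of code of your own. Each camera call takes 0.05 s, during which the arm holds its last target. There are 200 camera calls.

## Working session

There is one attempt and no reset: what is moved stays moved. The work goes in short steps, Python scripts to look and compute and a shell command to move; the robot and the scene stay as the last step left them, time stands still between calls to the robot, and variables do not carry over. Pictures are saved under pics/ and viewed, at most 11 in all, crops included, and the job is handed in when it is done.

```bash
mkdir -p pics; ls
cat > h.py <<'E'
import numpy as np, cv2
from bench import bot, vision, ticket
def grab(n):
    f=vision.grab_frame(n); np.savez('last_%s.npz'%n,**f); return f
def load(n): return dict(np.load('last_%s.npz'%n))
def world(f):
    # HxWx3 world points from the depth map (pinhole cams)
    z=f['z_map'].astype(float); K=f['mtx']; v,u=np.mgrid[:480,:640]
    c=np.stack([(u-K[0,2])/K[0,0]*z,(v-K[1,2])/K[1,1]*z,z],-1)
    R=cv2.Rodrigues(np.array(f['rvec'],float))[0]
    w=(c-np.array(f['tvec']).ravel())@R
    w[z<=0]=np.nan
    return w
E
python3 - <<'E'
from h import *
for n in('top','side'):
    f=grab(n); cv2.imwrite(f'pics/{n}0.png',f['img'])
print(bot.get_state())
E
```

```text
pics
{'time': 0.1, 'joints': array([ 1.09279696,  0.4118332 , -0.01270963,  1.59694583,  0.00558377,
        1.13431741, -0.08222075]), 'dq': array([ 0.00024372, -0.00093085,  0.0008387 , -0.00080454, -0.00057239,
        0.00028839,  0.0005238 ]), 'joint_efforts': array([ 4.85629702e-03, -6.01818466e+01,  6.85046408e-01, -3.00083864e+01,
        1.40754157e-02,  6.40406957e-03,  4.03131855e-05]), 'ee_pos': array([ 248.80682932, -572.85523871,  230.53484236]), 'orientation': array([ 9.79081714e-01,  2.03466111e-01, -1.93185948e-04, -7.08341067e-04]), 'contact_force': array([-1.40958639, -0.79196014, -0.18968369]), 'moment': array([-0.00472013,  0.01356623, -0.00538322]), 'grip_force': 0.0, 'opening': 85.37481657200243}
```

View pics/top0.png

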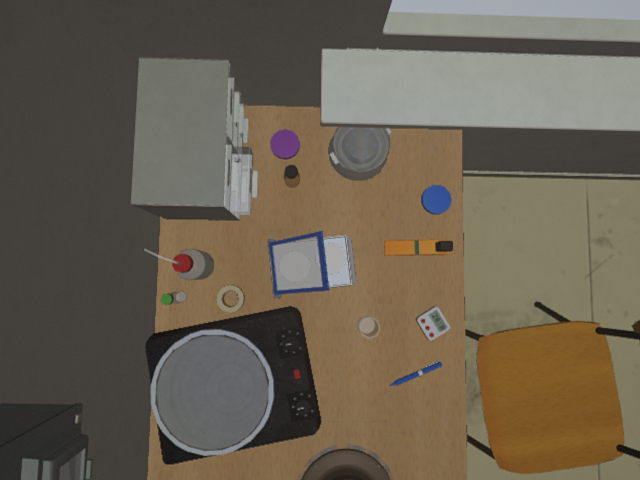

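View pics/side0.png

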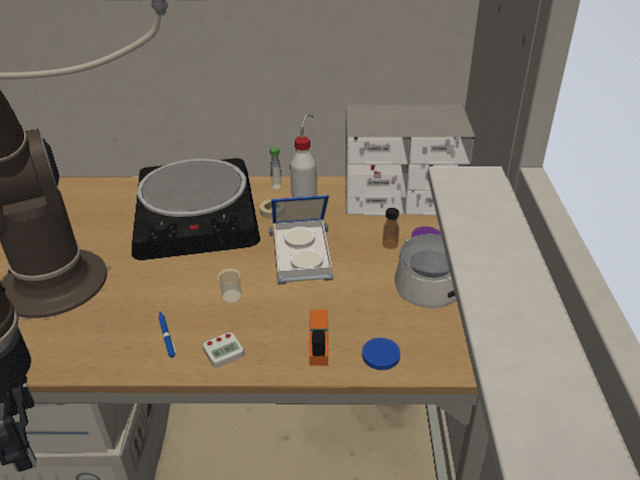

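The top view shows the wedge at (385–453, 247), handle at (444, 246) and thin end to the left. The tray's front edge is near (352, 260), with its hinge to the left near (272, 267) and the blue-framed cover half open. The blue disc (437, 200) and purple disc (285, 144) are look-alikes to leave alone. The only orange wedge is the one with the black handle. Next I measure positions.

Run:
```python
from h import *
f=load('top'); w=world(f); im=f['img']; hsv=cv2.cvtColor(im,cv2.COLOR_BGR2HSV)
np.set_printoptions(precision=1,suppress=True)
for p in [(600,360),(345,470),(300,320),(369,327),(433,323),(182,263),(195,265),(230,298),(444,246),(352,260),(437,200)]: print(p,w[p[1],p[0]])
def roi(m,x0,x1,y0,y1):
    o=np.zeros_like(m); o[y0:y1,x0:x1]=m[y0:y1,x0:x1]; return o>0
H,S,V=hsv[...,0],hsv[...,1],hsv[...,2]
org=roi((H<16)&(S>190)&(V>120),375,465,230,265)
blk=roi(V<70,430,460,235,260)
P=w[org]; print('orange',org.sum(),np.nanmin(P,0),np.nanmax(P,0))
B=w[blk]; B=B[B[:,2]>50]; print('handle',len(B),np.nanmedian(B,0),B.min(0),B.max(0), cv2.minAreaRect(B[:,:2].astype(np.float32)))
Q=P[P[:,2]<40]; print('wedge rect',cv2.minAreaRect(Q[:,:2].astype(np.float32)))
grn=roi((H>35)&(H<85)&(S>80),400,430,235,260); print('green',w[grn].mean(0))
blu=roi((H>105)&(H<130)&(S>120),255,335,225,305)
C=w[blu]; C=C[~np.isnan(C[:,0])]
print('cover blue',len(C),C.min(0),C.max(0))
for q in ((280,272),(296,238),(322,236),(326,288),(324,262),(276,292),(271,242)): print(q,w[q[1],q[0]],im[q[1],q[0]])
# tray white front
for u in range(330,360,2): print(u,w[258,u],im[258,u])
g=load('side');ws=world(g)
cv2.imwrite('pics/crop1.png',cv2.resize(g['img'][180:300,230:350],(600,600),interpolation=cv2.INTER_CUBIC))
cv2.imwrite('pics/crop2.png',cv2.resize(im[215:315,255:465],(798,380),interpolation=cv2.INTER_CUBIC))
```

```text
(600, 360) [ 267.9 -814.3 -295.4]
(345, 470) [75.1  5.2 27.8]
(300, 320) [411.4 113.6  31.9]
(369, 327) [393.7 -52.5   2.3]
(433, 323) [ 406.1 -204.4   14.5]
(182, 263) [536.4 354.  171.7]
(195, 265) [533.7 338.  129.6]
(230, 298) [458.5 283.7  -3.1]
(444, 246) [ 587.4 -217.    66.4]
(352, 260) [553.5  -8.3  22.2]
(437, 200) [ 704.5 -217.9   13.7]
orange 12 [ 592.  -235.2    1.3] [605.1 -92.9  24.9]
handle 142 [ 587.7 -220.2   64.1] [ 578.  -237.5   50.6] [ 599.6 -206.4   69.8] ((588.8740234375, -221.8888702392578), (21.294172286987305, 31.07288932800293), 0.9623745083808899)
wedge rect ((603.5880126953125, -163.608154296875), (10.145548820495605, 142.9055938720703), 5.258952617645264)
green [ 588.6 -164.8   19.5]
cover blue 640 [473.6  56.7  41.2] [604.3 186.8 185. ]
(280, 272) [522.  160.7  66.3] [144 146 147]
(296, 238) [595.9 124.6 117.8] [101  54  38]
(322, 236) [595.4  70.3 181.3] [125  69  54]
(326, 288) [490.   60.8 180.1] [101  56  41]
(324, 262) [542.4  65.6 182.5] [114  63  44]
(276, 292) [476.2 169.7  51.5] [100  54  38]
(271, 242) [591.5 184.1  49.8] [85 60 51]
330 [557.   45.2  34.7] [165 167 167]
332 [556.9  40.7  37.5] [165 167 168]
334 [557.   35.9  36.7] [166 168 168]
336 [557.2  31.   34.9] [166 169 170]
338 [557.1  26.6  38.4] [166 169 169]
340 [557.2  21.8  37.3] [165 167 167]
342 [557.3  17.   37. ] [165 169 168]
344 [557.4  12.3  37.7] [171 168 166]
346 [nan nan nan] [156 149 146]
348 [557.4   3.2  40.8] [166 162 158]
350 [558.3  -3.5  21.5] [111 114 114]
352 [558.3  -8.1  23.2] [130 126 120]
354 [559.4 -15.5  -0.3] [ 79 106 131]
356 [559.5 -20.6  -1.9] [ 83 114 138]
358 [559.5 -25.2   0.8] [ 83 111 135]
```

View pics/crop1.png

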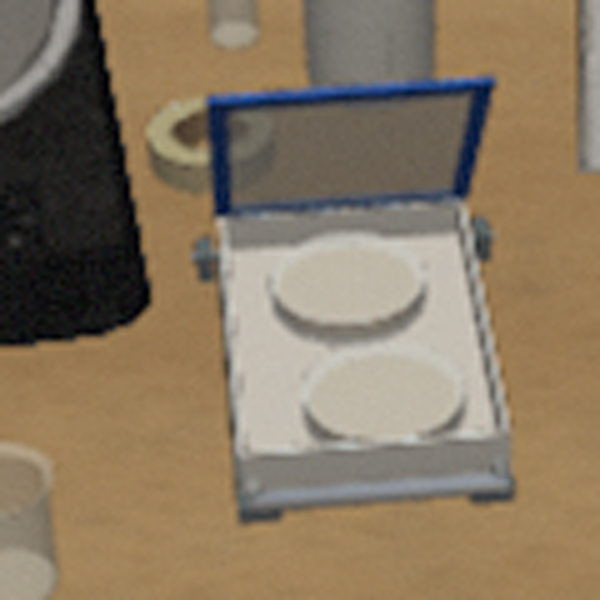

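View pics/crop2.png

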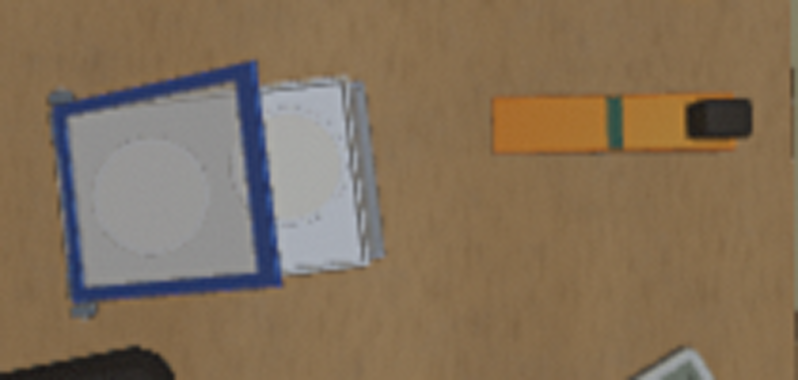

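Both crops agree: the tray lies with its front bar on the right in the top view, at crop px (358,82)–(378,258). The hinge lugs are at (60,97) and (83,311). The wedge's thin end is at crop px x=494, its stripe at x=614 and its handle at (719,118). Both plates are in the tray. Next, precise rays.

```bash
cat >> h.py <<'E'
def ray(f,u,v,z):
    K=f['mtx'];R=cv2.Rodrigues(np.array(f['rvec'],float))[0];t=np.array(f['tvec'],float).ravel()
    o=-R.T@t; d=R.T@np.array([(u-K[0,2])/K[0,0],(v-K[1,2])/K[1,1],1.])
    return o+d*(z-o[2])/d[2]
E
python3 - <<'E'
from h import *
np.set_printoptions(precision=1,suppress=True)
f=load('top'); g=load('side'); w=world(f); hsv=cv2.cvtColor(f['img'],cv2.COLOR_BGR2HSV)
s=210/798
T=lambda x,y,z: ray(f,255+(x+.5)*s-.5,215+(y+.5)*s-.5,z)
S=lambda x,y,z: ray(g,230+(x+.5)/5-.5,180+(y+.5)/5-.5,z)
for n,a in dict(barfar=(357,82,22),barnear=(377,259,22),lugfar=(61,97,40),lugnear=(83,311,40),traycornerfar=(350,77,40),traycornernear=(369,265,40),thinfar=(494,97,4),thinnear=(493,152,4),stripefar=(614,97,19),stripenear=(614,149,19),h1=(689,99,64),h2=(751,99,64),h3=(751,137,64),h4=(689,137,64)).items(): print(n,T(*a))
for n,a in dict(barN=(250,495,19),barF=(508,482,19),lugN=(207,258,40),lugF=(483,240,40),restN=(260,510,10),restF=(495,492,10),cornN=(238,447,40),cornF=(508,430,40)).items(): print('side',n,S(*a))
H,Sa=hsv[...,0],hsv[...,1]
m=(H>105)&(H<130)&(Sa>110); m[:225]=0;m[305:]=0;m[:,:255]=0;m[:,335:]=0
C=w[m];C=C[~np.isnan(C[:,0])]
c=C.mean(0);n=np.linalg.svd(C-c)[2][2];
r=np.abs((C-c)@n);C=C[r<6];c=C.mean(0);n=np.linalg.svd(C-c)[2][2];n*=np.sign(n[2]);print('cover plane',c,np.round(n,3),'angle',np.arccos(n[2]),'heading',np.degrees(np.arctan2(n[1],n[0])))
F=C[C[:,2]>165]; print('front strip',F.mean(0),F.min(0),F.max(0))
E
```

```text
barfar [610.6   0.3  22. ]
barnear [499.3 -13.1  22. ]
lugfar [596.6 185.7  40. ]
lugnear [465.5 169.1  40. ]
traycornerfar [612.    6.5  40. ]
traycornernear [495.8  -6.1  40. ]
thinfar [604.1 -90.1   4. ]
thinnear [568.5 -89.5   4. ]
stripefar [ 604.  -164.3   19. ]
stripenear [ 570.9 -164.1   19. ]
h1 [ 599.7 -199.1   64. ]
h2 [ 600.3 -237.3   64. ]
h3 [ 577. -237.   64.]
h4 [ 576.4 -198.8   64. ]
side barN [500.2  -8.3  19. ]
side barF [611.8   0.8  19. ]
side lugN [470.1 138.9  40. ]
side lugF [599.1 153.7  40. ]
side restN [504.   -7.7  10. ]
side restF [606.1   4.8  10. ]
side cornN [495.6  -1.2  40. ]
side cornF [611.9  10.8  40. ]
cover plane [540.  108.4 130.6] [-0.1  0.8  0.6] angle 0.8669366091383421 heading 97.45954870825189
front strip [545.5  68.9 177.4] [487.5  56.7 165.4] [605.4  86.5 185. ]
```

```bash
python3 -m handwheel '[[0,0,0,0,0.4,0.5,0],[0,0,0.15,0.42,0.936,0.8,0],[0,0,0.15,0.42,0.936,0.8,0],[0,0,0.15,0.42,0.936,0.8,0]]' && python3 -m handwheel '[[0,0,0.15,0.42,0.936,0,0],[0,0,0.15,0.42,0.936,0,0],[0,0,0.15,0.42,0.936,0,0]]' && python3 -m handwheel '[[0,0,0.15,0.42,0.936,0,0],[0,0,0.15,0.42,0.936,0,0],[0,0,0.15,0.42,0.936,0,0]]'
```

```text
time: 0.43
ee_pos: [295.7, -475.7, 314.9]
orientation: [0.946, 0.323, 0.002, 0.002]
contact_force: [1.4, 0.1, 1.0]
opening: 38.7
grip_force: 0.0
time: 0.68
ee_pos: [335.4, -381.3, 311.4]
orientation: [0.902, 0.431, 0.001, -0.001]
contact_force: [0.5, -0.3, 0.0]
opening: 0.7
grip_force: 0.0
time: 0.93
ee_pos: [376.9, -287.4, 311.3]
orientation: [0.845, 0.535, 0.001, -0.0]
contact_force: [0.1, -0.0, 0.3]
opening: -0.1
grip_force: 0.0
```

```bash
python3 -m handwheel '[[0,0,0.15,0.42,0.936,0,0],[0,0,0.15,0.42,0.936,0,0],[0,0,0.15,0.42,0.936,0,0]]' && python3 -m handwheel '[[0,0,0.14,0.42,0.936,0,0],[0,0,0.14,0.42,0.936,0,0],[0,0,0.14,0.42,0.936,0,0]]' && python3 -m handwheel '[[0,0,0,0.42,0.936,0,0],[0,0,0,0.42,0.936,0,0],[0,0,0,0.42,0.936,0,0]]' && python3 -m handwheel '[[0,0,0,0.42,0.936,0,0],[0,0,0,0.42,0.936,0,0],[0,0,0,0.42,0.936,0,0],[0,0,0,0.42,0.936,-0.3,0],[0,0,0,0.42,0.936,-0.6,0],[0,0,0,0.42,0.936,-0.95,0],[0,0,0,0.42,0.936,-0.95,0],[0,0,0,0.42,0.936,-0.95,0],[0,0,0,0.42,0.936,-0.95,0]]'; python3 -c "
from h import *
cv2.imwrite('pics/t1.png',np.vstack([cv2.resize(grab('top')['img'][200:330,240:400],(640,520))])); g=grab('side');cv2.imwrite('pics/s1.png',cv2.resize(g['img'][130:310,200:400],(667,600)))"
```

```text
time: 1.18
ee_pos: [418.6, -193.7, 311.4]
orientation: [0.776, 0.63, 0.001, -0.0]
contact_force: [0.3, -0.1, 0.7]
opening: 0.1
grip_force: 0.0
time: 1.43
ee_pos: [460.3, -100.0, 311.4]
orientation: [0.703, 0.711, 0.001, -0.0]
contact_force: [0.6, -0.1, -0.2]
opening: -0.2
grip_force: 0.0
time: 1.68
ee_pos: [502.0, -6.3, 311.3]
orientation: [0.705, 0.709, 0.001, -0.001]
contact_force: [0.2, 0.7, 0.8]
opening: 0.2
grip_force: 0.0
time: 2.43
ee_pos: [543.7, 82.2, 217.8]
orientation: [0.707, 0.708, 0.001, 0.0]
contact_force: [0.4, -0.0, 1.2]
opening: -0.3
grip_force: 0.0
```

View pics/s1.png

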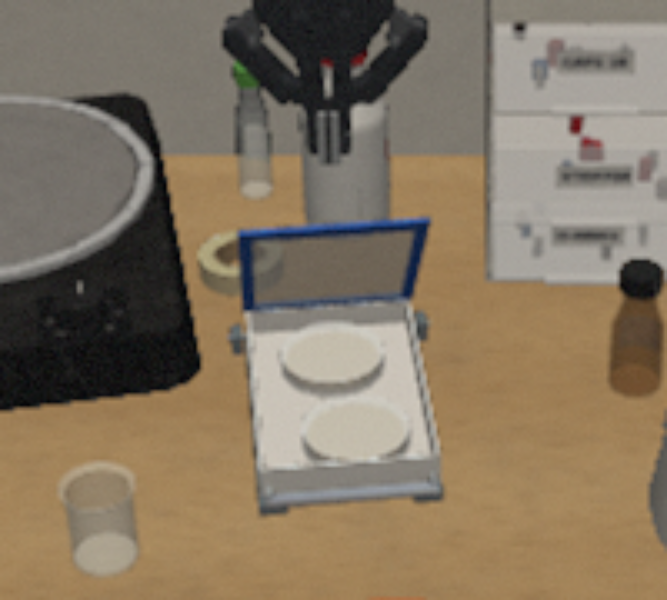

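The side view shows the closed fingertips at crop (330,150), above the middle of the cover's front strip at (335,235). Next I push it along the arc.

```bash
python3 -m handwheel '[[0,0,0,0,0,-0.15,0],[0,0,0,0,0,-0.3,0],[0,0,0,0,0,-0.4,0],[0,0,0,0.01,-0.06,-0.47,0],[0,0,0,0.02,-0.13,-0.55,0],[0,0,0,0.03,-0.2,-0.64,0],[0,0,0,0.04,-0.28,-0.73,0],[0,0,0,0.05,-0.35,-0.82,0],[0,0,0,0.06,-0.42,-0.92,0]]' && python3 -m handwheel '[[0,0,0,0.01,-0.06,-0.1,0],[0,0,0,0.01,-0.11,-0.2,0],[0,0,0,0.02,-0.16,-0.32,0],[0,0,0,0.03,-0.2,-0.44,0],[0,0,0,0.03,-0.24,-0.57,0],[0,0,0,0.03,-0.26,-0.68,0],[0,0,0,0.03,-0.27,-0.76,0],[0,0,0,0.03,-0.27,-0.8,0],[0,0,0,0.03,-0.27,-0.82,0],[0,0,0,0.03,-0.27,-0.82,0],[0,0,0,0.03,-0.27,-0.82,0]]'; python3 -c "
from h import *
f=grab('top');g=grab('side');np.set_printoptions(precision=1,suppress=True)
cv2.imwrite('pics/c2.png',np.hstack([cv2.resize(f['img'][210:320,255:365],(400,400)),cv2.resize(g['img'][170:310,220:360],(400,400))]))
w=world(f)
for p in ((277,270),(296,240),(330,235),(345,238),(300,295),(345,285)):print(p,w[p[1],p[0]],f['img'][p[1],p[0]])"
```

```text
time: 3.28
ee_pos: [549.3, 38.8, 123.6]
orientation: [0.707, 0.707, 0.0, 0.0]
contact_force: [0.6, 1.0, 0.3]
opening: -0.4
grip_force: 0.2
time: 4.2
ee_pos: [551.5, 12.5, 43.7]
orientation: [0.707, 0.708, -0.001, 0.0]
contact_force: [-6.4, -2.5, 17.6]
opening: 0.2
grip_force: 8.9
(277, 270) [526.8 169.1  42.7] [148 129 122]
(296, 240) [597.6 126.1  44.7] [174 103  69]
(330, 235) [576.4  66.4 405.1] [47 56 66]
(345, 238) [570.3  45.2 426.3] [52 61 71]
(300, 295) [468.  114.9   1.4] [ 80 113 141]
(345, 285) [500.5  42.5 403. ] [47 49 52]
```

View pics/c2.png

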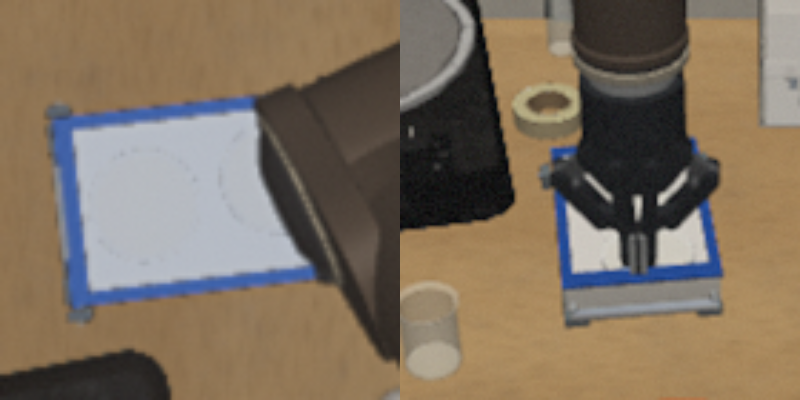

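The cover is shut flat: the frame reads z≈44, with 17 N pressing it down. The plates are still inside. Now I go to the wedge handle.

```bash
python3 -m handwheel '[[0,0,0,0,0,0.2,0],[0,0,0,0,0,0.5,0],[0,0,0,0,0,0.98,0],[0,0,0,0.12,-0.4,0.98,60],[0,0,0,0.12,-0.8,0.98,60]]' && python3 -m handwheel '[[0,0,0,0.12,-0.4,0,60],[0,0,0,0.12,-0.8,0,60],[0,0,0,0.12,-0.8,0,60]]' && python3 -m handwheel '[[0,0,0,0.12,-0.4,0,60],[0,0,0,0.12,-0.75,0,60],[0,0,0,0.12,-0.75,0,60],[0,0,0,0.12,-0.75,0,60],[0,0,0,0.12,-0.75,0,60]]'
python3 - <<'E'
from h import *
np.set_printoptions(precision=2,suppress=True)
f=grab('top');w=world(f)
g=grab('side');ws=world(g)
hs=cv2.cvtColor(g['img'],cv2.COLOR_BGR2HSV)
cv2.imwrite('pics/s3.png',cv2.resize(g['img'][230:390,250:410],(600,600)))
for p in ((277,270),(296,240),(330,235),(322,262)):print(p,w[p[1],p[0]],f['img'][p[1],p[0]])
h=hs[...,0];m=(h<16)&(hs[...,1]>180)&(hs[...,2]>90);m[:290]=0;m[380:]=0;m[:,:290]=0;m[:,345:]=0
P=ws[m];P=P[~np.isnan(P[:,0])];print(len(P),P.min(0),P.max(0),np.median(P,0))
E
```

```text
time: 4.72
ee_pos: [568.2, -64.5, 144.6]
orientation: [0.704, 0.71, 0.003, 0.003]
contact_force: [1.0, -0.9, -0.8]
opening: 23.7
grip_force: 0.0
time: 4.97
ee_pos: [575.4, -157.8, 139.8]
orientation: [0.71, 0.704, -0.002, 0.002]
contact_force: [-1.0, -2.3, -0.5]
opening: 59.5
grip_force: 0.0
time: 5.38
ee_pos: [587.9, -221.2, 140.1]
orientation: [0.707, 0.708, 0.0, -0.0]
contact_force: [-0.0, 0.7, -0.0]
opening: 60.1
grip_force: 0.0
(277, 270) [526.82 169.19  41.93] [145 126 119]
(296, 240) [597.63 126.15  43.91] [168 100  67]
(330, 235) [614.41  44.23   5.35] [122 114 131]
(322, 262) [547.04  64.3   41.32] [184 178 174]
547 [ 569.51 -243.87    0.11] [605.81 -88.58  61.68] [ 587.94 -150.56   13.53]
```

View pics/s3.png

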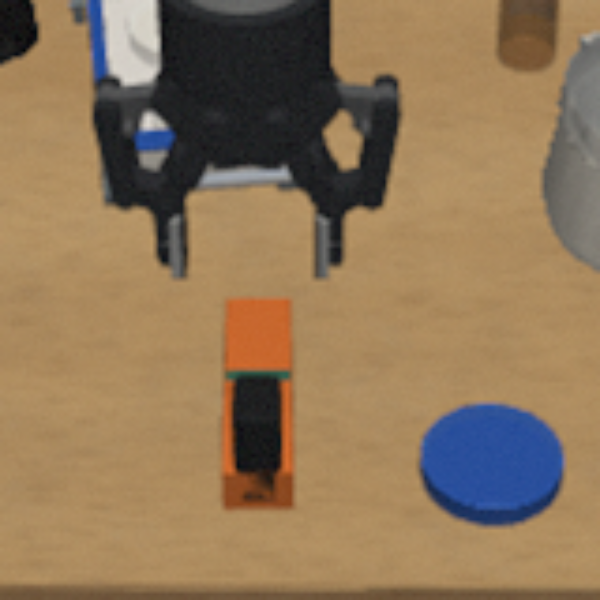

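The side crop shows the open fingers at (178,275) and (322,275), straddling the handle at (257,420). The cover is still shut. Now I descend and grip.

```bash
python3 -m handwheel '[[0,0,0,0,0,-0.3,60],[0,0,0,0,0,-0.6,60],[0,0,0,0,0,-0.8,60],[0,0,0,0,0,-0.9,60],[0,0,0,0,0,-1,60],[0,0,0,0,0,-1,60]]' && python3 -m handwheel '[[0,0,0,0,0,-0.06,60],[0,0,0,0,0,-0.06,50],[0,0,0,0,0,-0.06,40],[0,0,0,0,0,-0.06,30],[0,0,0,0,0,-0.06,20],[0,0,0,0,0,-0.06,10],[0,0,0,0,0,-0.06,10],[0,0,0,0,0,-0.06,10],[0,0,0,0,0,-0.06,10]]' 50
python3 - <<'E'
from h import *
np.set_printoptions(precision=2,suppress=True)
print(bot.get_state())
g=grab('side');f=grab('top')
cv2.imwrite('pics/s4.png',np.hstack([cv2.resize(g['img'][260:380,260:380],(400,400)),cv2.resize(f['img'][200:290,375:465],(400,400))]))
E
```

```text
time: 5.98
ee_pos: [587.6, -220.9, 39.0]
orientation: [0.706, 0.708, -0.0, -0.001]
contact_force: [0.3, -0.7, 0.6]
opening: 60.0
grip_force: 0.0
time: 6.73
ee_pos: [588.6, -222.3, 35.3]
orientation: [0.707, 0.708, 0.0, 0.001]
contact_force: [-0.8, 1.5, 5.6]
opening: 22.9
grip_force: 49.4
{'time': 6.7333, 'joints': array([ 0.6 ,  0.68, -0.45,  1.73,  0.38,  0.82, -0.03]), 'dq': array([-0.,  0.,  0.,  0., -0.,  0.,  0.]), 'joint_efforts': array([ -0.11, -64.2 ,  -7.26, -21.12,   0.03,  -0.34,   0.01]), 'ee_pos': array([ 588.59, -222.33,   35.26]), 'orientation': array([0.71, 0.71, 0.  , 0.  ]), 'contact_force': array([-0.77,  1.53,  5.6 ]), 'moment': array([ 0.08,  0.25, -0.02]), 'grip_force': 49.42325234413147, 'opening': 22.878571248828457}
```

View pics/s4.png

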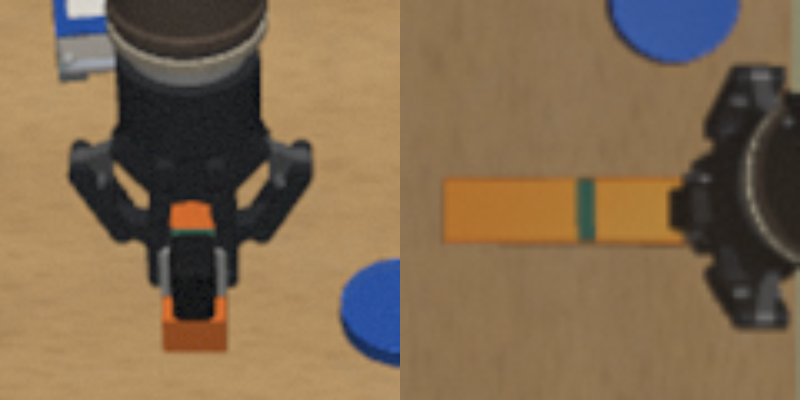

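The wedge is gripped at 23 mm opening and 49 N, sitting flat, with the stripe at crop (586,210). Next I slide it along the table to just short of the bar, aligned with the tray axis (heading ≈97°).

```bash
python3 -m handwheel '[[0,0,0.02,-0.02,0.07,0,10],[0,0,0.04,-0.05,0.15,0,10],[0,0,0.06,-0.08,0.25,0,10],[0,0,0.08,-0.11,0.35,0,10],[0,0,0.08,-0.13,0.45,0,10],[0,0,0.08,-0.14,0.55,0,10],[0,0,0.08,-0.15,0.65,0,10],[0,0,0.08,-0.16,0.75,0,10],[0,0,0.08,-0.17,0.82,0,10],[0,0,0.08,-0.17,0.85,0,10],[0,0,0.08,-0.17,0.85,0,10]]'
python3 - <<'E'
from h import *
np.set_printoptions(precision=1,suppress=True)
f=grab('top');g=grab('side')
s=800/170
cv2.imwrite('pics/t5.png',cv2.resize(f['img'][200:320,260:430],(800,565)))
E
```

```text
time: 7.75
ee_pos: [571.4, -136.6, 35.2]
orientation: [0.66, 0.751, 0.0, 0.001]
contact_force: [-0.5, -1.5, 8.1]
opening: 23.2
grip_force: 49.9
```

View pics/t5.png

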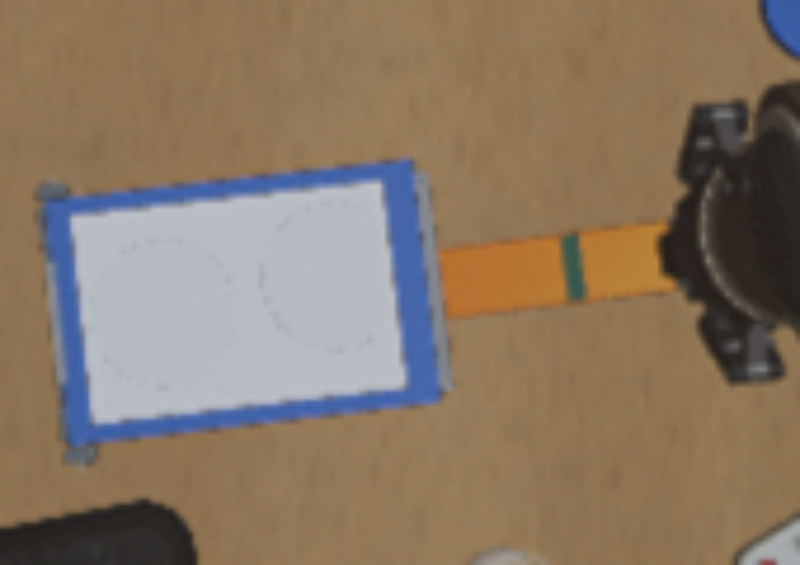

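The stripe centre is at crop (573,266) and the bar runs (422,176)–(446,388), middle (434,282). The wedge is parallel to the tray and centred. Next I measure the remaining distance.

Run:
```python
from h import *
np.set_printoptions(precision=1,suppress=True)
f=load('top');s=170/800
T=lambda x,y,z: ray(f,260+(x+.5)*s-.5,200+(y+.5)*s-.5,z)
a,b=T(423,174,22),T(447,389,22);bm=(a+b)/2;st=T(573,266,19)
xs=np.array([-(b-a)[1],(b-a)[0]]);xs/=np.linalg.norm(xs);xs*=np.sign(xs[1])
d=(bm-st)[:2]
print('bar',a,b,bm,'stripe',st,'heading',np.degrees(np.arctan2(xs[1],xs[0])),'along',d@xs,'lat',d[0]*xs[1]-d[1]*xs[0])
l=np.linalg
# edges of wedge near bar and handle
e=[T(440,250,6),T(447,317,6),T(660,223,25),T(668,293,25)]
m0=(e[0]+e[1])/2;m1=(e[2]+e[3])/2;v=(m0-m1)[:2];print('wedge heading',np.degrees(np.arctan2(v[1],v[0])),m0,m1)
```

```text
bar [609.8  -1.9  22. ] [500.6 -14.8  22. ] [555.2  -8.4  22. ] stripe [564.  -79.5  19. ] heading 96.7674959615341 along 71.68292060473128 lat -0.40902868028917716
wedge heading 97.18312168289293 [554.6 -14.5   6. ] [ 568.6 -125.1   25. ]
```

```bash
python3 -m handwheel '[[0,0,0,-0.01,0.08,0,10],[0,0,0,-0.02,0.16,0,10],[0,0,0,-0.03,0.24,0,10],[0,0,0,-0.04,0.32,0,10],[0,0,0,-0.045,0.38,0,10],[0,0,0,-0.045,0.38,0,10]]'; python3 -m handwheel '[[0,0,0,-0.004,0.03,0,10],[0,0,0,-0.004,0.03,0,10]]';python3 -m handwheel '[[0,0,0,-0.004,0.03,0,10],[0,0,0,-0.004,0.03,0,10]]';python3 -m handwheel '[[0,0,0,-0.004,0.03,0,10],[0,0,0,-0.004,0.03,0,10]]';python3 -m handwheel '[[0,0,0,-0.004,0.03,0,10],[0,0,0,-0.004,0.03,0,10]]';python3 -m handwheel '[[0,0,0,-0.004,0.03,0,10],[0,0,0,-0.004,0.03,0,10]]'
```

```text
time: 8.35
ee_pos: [566.9, -98.3, 35.2]
orientation: [0.66, 0.751, 0.0, 0.001]
contact_force: [0.1, -0.1, 7.3]
opening: 23.3
grip_force: 49.8
time: 8.52
ee_pos: [566.6, -96.5, 35.2]
orientation: [0.66, 0.751, -0.0, 0.001]
contact_force: [0.1, -3.6, 8.9]
opening: 22.9
grip_force: 49.7
time: 8.68
ee_pos: [566.3, -93.8, 35.2]
orientation: [0.66, 0.751, -0.0, 0.001]
contact_force: [0.9, -4.3, 6.7]
opening: 23.6
grip_force: 49.7
time: 8.85
ee_pos: [565.9, -90.9, 35.2]
orientation: [0.66, 0.751, -0.0, 0.001]
contact_force: [1.0, -3.8, 5.8]
opening: 23.5
grip_force: 49.7
time: 9.02
ee_pos: [565.6, -89.0, 35.2]
orientation: [0.661, 0.751, -0.0, 0.002]
contact_force: [1.5, -6.2, 6.2]
opening: 23.3
grip_force: 49.8
time: 9.18
ee_pos: [565.3, -87.9, 35.2]
orientation: [0.661, 0.75, -0.001, 0.002]
contact_force: [2.4, -12.0, 6.6]
opening: 23.1
grip_force: 49.6
```

Contact came at TCP y≈-90, as predicted (47 mm). Now I push on in steps to the target TCP y≈-65.

```bash
python3 -m handwheel '[[0,0,0,-0.004,0.03,0,10],[0,0,0,-0.008,0.06,0,10],[0,0,0,-0.008,0.06,0,10]]';python3 -m handwheel '[[0,0,0,-0.004,0.03,0,10],[0,0,0,-0.008,0.06,0,10],[0,0,0,-0.008,0.06,0,10]]';python3 -m handwheel '[[0,0,0,-0.005,0.04,0,10],[0,0,0,-0.005,0.04,0,10],[0,0,0,-0.005,0.04,0,10]]'
python3 - <<'E'
from h import *
np.set_printoptions(precision=1,suppress=True)
f=grab('top');g=grab('side')
cv2.imwrite('pics/t6.png',np.hstack([cv2.resize(f['img'][220:310,310:400],(400,400),interpolation=2),cv2.resize(g['img'][220:340,250:370],(400,400),interpolation=2)]))
E
```

```text
time: 9.43
ee_pos: [564.6, -82.5, 35.3]
orientation: [0.662, 0.75, -0.001, 0.003]
contact_force: [3.6, -13.2, 6.7]
opening: 23.1
grip_force: 49.5
time: 9.68
ee_pos: [563.7, -76.5, 35.2]
orientation: [0.662, 0.75, -0.001, 0.003]
contact_force: [2.5, -12.9, 7.7]
opening: 23.2
grip_force: 49.6
time: 9.93
ee_pos: [563.3, -72.5, 35.2]
orientation: [0.662, 0.75, -0.001, 0.002]
contact_force: [3.0, -13.0, 6.9]
opening: 23.4
grip_force: 49.6
```

View pics/t6.png

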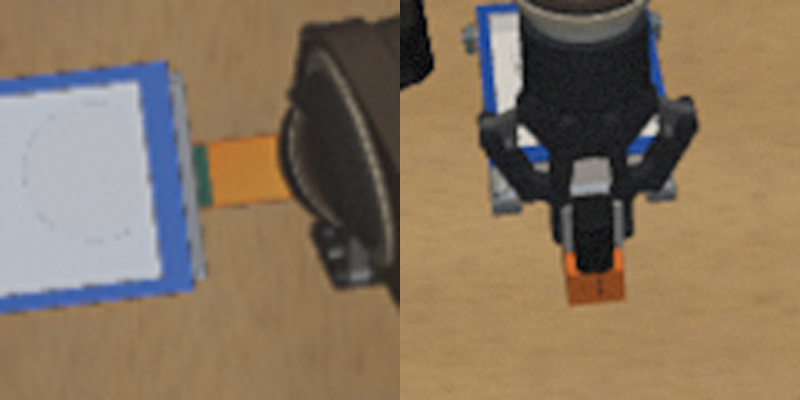

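The stripe, at crop (203,175), is about 7 mm short of the bar centre at (189,176). One last push of about 6.5 mm.

```bash
python3 -m handwheel '[[0,0,0,-0.004,0.03,0,10],[0,0,0,-0.008,0.065,0,10],[0,0,0,-0.008,0.065,0,10],[0,0,0,-0.008,0.065,0,10],[0,0,0,-0.008,0.065,0,10],[0,0,0,-0.008,0.065,0,10]]'
python3 - <<'E'
from h import *
np.set_printoptions(precision=1,suppress=True)
f=grab('top');g=grab('side');w=world(f)
# height of cover along its length now vs. shut
hs=cv2.cvtColor(f['img'],cv2.COLOR_BGR2HSV);m=(hs[...,0]>105)&(hs[...,0]<130)&(hs[...,1]>110);m[:225]=0;m[310:]=0;m[:,:255]=0;m[:,360:]=0
m=cv2.erode(m.astype(np.uint8),np.ones((3,3)))>0
P=w[m];P=P[~np.isnan(P[:,0])];P=P[(P[:,2]>30)&(P[:,2]<65)]
A=np.c_[P[:,1],np.ones(len(P))];k=np.linalg.lstsq(A,P[:,2],rcond=None)[0]
print('pts',len(P),'slope rise at bar mm',-k[0]*187,'z at y=0',k[1],'z at y=180',k[0]*180+k[1])
cv2.imwrite('pics/t7.png',np.hstack([cv2.resize(f['img'][220:310,310:400],(400,400),interpolation=2),cv2.resize(g['img'][220:340,250:370],(400,400),interpolation=2)]))
E
```

```text
time: 10.53
ee_pos: [562.5, -66.0, 35.2]
orientation: [0.662, 0.75, -0.001, 0.002]
contact_force: [2.5, -13.2, 7.6]
opening: 22.9
grip_force: 49.7
pts 394 slope rise at bar mm 4.834768557848631 z at y=0 48.823485827166515 z at y=180 44.169697910520775
```

View pics/t7.png

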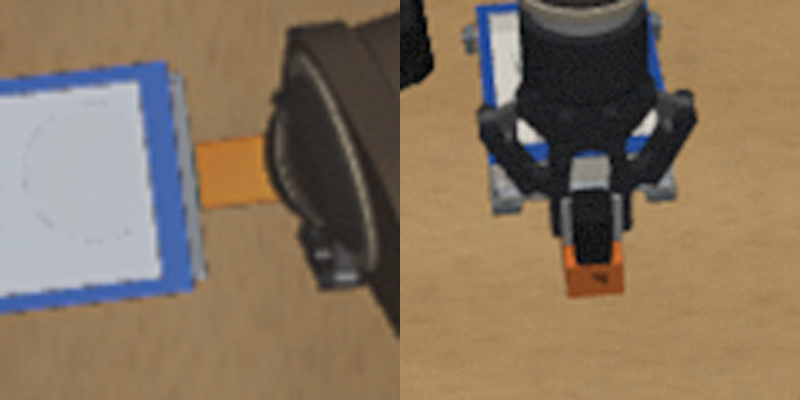

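The stripe is now hidden right under the bar. The cover plane shows a lift of about 4.8 mm, the cover is shut, the wedge is gripped and still, and the gripper is clear of the tray. Handing in.

```bash
python3 -c "
from bench import ticket
print(ticket.job_done())"
```

```text
the job is handed in; nothing more can be done
None
```

I shut the cover and pushed the wedge under the front bar, lifting the tray front about 4.8 mm (measured from the top camera) with the wedge still gripped, and handed the job in; no verdict came back.

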